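# Hold the spring clip open over the tall card

### The job

Squeeze the handles of the steel spring clip parked on the rim of the black tray so that its jaws spread wide, and take it off the tray. Bring it down over about the middle of the top edge of the taller of the two upright cards, jaw tips a centimetre or more below the edge, one jaw either side, square to the card and touching neither the card nor its block. Finish holding it there, still squeezed wide open and carried by the gripper alone, ready for someone to slip a note in beside the card; do not let go, and leave both card blocks, the padlock, the keys and the tape dispenser where they are.

Things in the scene. Friction and masses are not known exactly. Their poses are not given: they have to be found in the camera images.
- clip: Loose 80 g steel spring clip gripping the tray's rim, handles up: two mirror-image levers on one pin; pressing the handles together spreads the jaws. Origin mid-pin (46 mm above the bench when parked), y along the 44 mm pin, z up from jaws to handles, x across the jaws, the way the handles move; the same turned half round about z. Jaws 40 mm wide (y), barrel 10 mm thick, throat about 28 mm deep.
- clip_mouth (a point): Midway between the jaw tips, 34 mm straight below the pin, fixed to the pin's frame. The tips lie at this height when parked and about 2 mm higher when fully spread.
- clip_handles (a point): Midway between the handles, 32 mm above the pin: squeeze here from above, along the clip's x. Handles: flat plates 30 mm wide (y), 3 mm thick. Parked, they splay upward 0.3 rad each, 33 mm over their lower ends (9 mm above the pin), 53 mm over the upper (41 mm above it). Fully squeezed, they stand parallel, 26 mm overall, 13 to 47 mm above the pin.
- clip_left (a joint): Turn of one lever, rad, the other equal: 0 gripping the rim (jaw gap 5 mm), -0.065 shut, 0.30 fully open at a solid stop (gap 25 mm between the tips). Each handle needs about 3 N to start, 9 N at full opening; squeezing harder does no harm, letting go shuts it.
- clip_right (a joint): Turn of the other lever in rad, always equal to clip_left.
- tray: Black ceramic tray fixed to the bench, 140 mm (x) by 220 mm (y), upright rim 5 mm thick and 32 mm high, floor 5 mm. Origin under its centre. The clip is on the rim at the tray's -x side, anywhere within 60 mm of that side's middle.
- tall_card: Stiff white card standing upright in a loose light-wood block (0.6 kg, 60 mm (x) by 115 mm (y) by 20 mm high); origin under the block's centre. The card is 3 mm thick (x), 85 mm wide (y), its top edge 140 mm above the bench.
- tall_card_top (a point): Middle of the tall card's top edge; axes as the block's: x through the card's thickness, y along the edge, z up.
- short_card: Bystander: the other card in a like block, 100 mm wide, top edge 80 mm above the bench. The two blocks may have changed places.
- padlock: Bystander: steel padlock lying in the tray, shackle open, 85 by 44 by 18 mm.
- keys: Bystander: two silver keys and a chrome fob on a ring, lying flat in the tray, about 110 by 60 by 12 mm.
- tape_dispenser: Bystander: blue tape dispenser on the bench beyond the tray and blocks, 50 by 130 by 80 mm, long along y.
There are look-alikes about, which are no part of the job. What is shaped like the tall_card but purple or yellow is not meant.

How it is judged:
By the outcome, as a careful person would: the job done as asked, in the order asked, and still so for the second after the job is handed in, while the arm keeps its last pose, push and grip.
It also fails if it takes over 37 s, if anything falls off the work surface, if the arm or the gripper's body presses on something with over 40 N, if the wrist force passes 120 N, or if a joint passes its speed limit or range.

### The arm

A 7-joint arm with a two-finger parallel gripper is mounted at the origin on the work surface. World frame = base frame: x ahead of the robot, y to its left, z up, the work surface at z = 0. Lengths are in m, angles in rad, forces in N, time in s.
With the tool pointing down it reaches from about 0.4 to 0.85 m from the base axis. Payload 4.5 kg.
Tool frame: the origin (TCP) lies at the very end of the fingers, on their centre line; the grasp point (between the pads) lies 19 mm behind it (tcp_to_grasp is the z of the grasp point in the tool frame, in m); z points along the fingers, y is the line along which they close (so a half turn about z gives the same grasp; the last joint's range is limited). The gripper opens to 88 mm and grips with 3 to 60 N. Pads are 18 mm wide; open, the fingers measure 123 mm over their backs; the gripper's body (75 mm by 187 mm) begins 45 mm behind the grasp point.
Start: joints at [1.155, 0.689, -0.195, 1.565, 0.157, 0.902, -0.215], TCP at [0.272, -0.563, 0.207] pointing down, gripper open.
Joint ranges: [-3.01, 3.01], [-0.46, 2.08], [-1.47, 1.51], [0.13, 2.56], [-1, 4.14], [0.04, 2.09], [-2.66, 2.66]. Speed limits (rad/s): [2.57, 2.57, 3.14, 3.14, 3.14, 3.14, 3.14].

### API

Orientations are given as a unit quaternion [x, y, z, w].
In Python, from plant import * gives the robot as it stands. The module is installed in compiled form; this text tells all that it offers.
- The arm moves only by the shell command python3 -m jog 'ROWS' [OPENING] [FORCE]. ROWS is JSON, a list that holds one entry, the list of rows, each a list of 6 numbers: the shift along the tool's x, y, z in m, then the turn, a rotation vector about the tool's x, y, z in rad. In form: [[[dx, dy, dz, ax, ay, az], ...]]. A call has 1 to 12 rows; each row shifts and turns the commanded pose from where the row before left it, along the tool's axes as they then stand; what a row does not reach is not made up. A row lasts 1/8 s, in which the tool goes at most 62.5 mm and 10.7 degrees, less where a joint would pass 70% of its speed; a pose out of reach is approached as far as the arm can. A call with a gripper value outside its range is refused whole. OPENING is the finger opening in m, from 0 to 0.0881, set as the call begins (- or left out, the last holds). The fingers move at their own pace and stop on an object; FORCE is the grip in N (left out, the last holds). Time passes only in rows, so rows that do not move let the fingers close. It gives the time, the measured TCP pose, the force, the opening and the grip force at its end, in the units of the state.
- get_state(): the state, without advancing time (a new reading comes with each control period).
- snapshot(name): name is "scene" or "side" or "wrist"; returns a dict with "frame" (384x512x3 uint8, red, green, blue), "mtx" (3x3 intrinsics, pixels), "xyz" and "orientation" of the camera in the world; the wrist camera has in their place "mount" (4x4, takes a point from camera to tool coordinates, whose origin is the TCP and whose axes are the flange's). Camera axes: x right, y down, z forward; pixel columns grow to the right and rows downward; lengths in m; the calibration is good to about 2 mm. The wrist camera is an equidistant fisheye: a pixel r from the principal point sees the ray r / f radians off the axis. A picture is of the moment at which its call begins: read the wrist's pose just before it. There is no depth.
- finish_job(): hands the job in; it is judged then, once.
The state is a dict: "clock": time; "q": joint angles; "qd": joint speeds; "joint_torque": joint torques, N m; "tool_pos": TCP position; "eef_rot": TCP orientation; "contact_force": force on the tool from outside, world axes, zero at the start; "moment": the same for the moment, N m; "opening": opening from 0.0 (shut) to 1.0 (fully open); "finger_force": force on a finger pad.
Only numpy, scipy, OpenCV 4.12 (cv2) and the standard library are available. Lean on these libraries where they do the work, as an engineer would, in place of code of your own. Each camera call takes 0.05 s, during which the arm holds its last target. There are 200 camera calls.

## Working session

There is one attempt and no reset: what is moved stays moved. The work goes in short steps, Python scripts to look and compute and a shell command to move; the robot and the scene stay as the last step left them, time stands still between calls to the robot, and variables do not carry over. Pictures are saved under pics/ and viewed, at most 10 in all, crops included, and the job is handed in when it is done.

```bash
mkdir -p pics; python3 - <<'E'
from plant import *
import cv2,numpy as np,pickle
s=get_state(); print({k:np.round(v,3).tolist() for k,v in s.items()})
d={}
for n in ["scene","side","wrist"]:
    c=snapshot(n); d[n]=c; cv2.imwrite(f"pics/{n}0.png",c["frame"][:,:,::-1])
    print(n,{k:np.round(v,4).tolist() for k,v in c.items() if k!="frame"})
pickle.dump((s,d),open("d0.pkl","wb"))
a=np.vstack([d["scene"]["frame"]]);
E
```

```text
{'clock': 0.0, 'q': [1.155, 0.69, -0.194, 1.566, 0.157, 0.903, -0.215], 'qd': [0.001, -0.0, -0.001, -0.001, 0.001, -0.0, 0.002], 'joint_torque': [0.001, -52.756, -1.267, -15.343, -0.053, 0.006, 0.0], 'tool_pos': [0.271, -0.562, 0.207], 'eef_rot': [0.975, 0.223, -0.0, -0.001], 'contact_force': [-0.52, 0.521, 0.201], 'moment': [-0.062, -0.011, 0.064], 'finger_force': 0.0, 'opening': 1.001}
scene {'mtx': [[472.5273, 0.0, 256.089], [0.0, 472.5273, 193.9299], [0.0, 0.0, 1.0]], 'xyz': [1.4641, 0.106, 0.8405], 'orientation': [0.6094, 0.6681, -0.3221, -0.2801]}
side {'mtx': [[377.2837, 0.0, 257.8901], [0.0, 377.2837, 183.4916], [0.0, 0.0, 1.0]], 'xyz': [0.2894, -0.4016, 0.7436], 'orientation': [0.8934, -0.2893, 0.1042, -0.3276]}
wrist {'mtx': [[297.3186, 0.0, 252.9648], [0.0, 297.3186, 192.4218], [0.0, 0.0, 1.0]], 'mount': [[0.0007, -0.9596, -0.2815, 0.0724], [1.0, 0.0007, 0.0001, 0.0002], [0.0, -0.2815, 0.9596, -0.1781], [0.0, 0.0, 0.0, 1.0]]}
```

View pics/scene0.png

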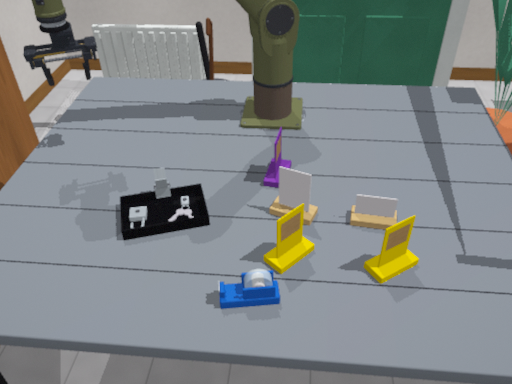

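View pics/side0.png

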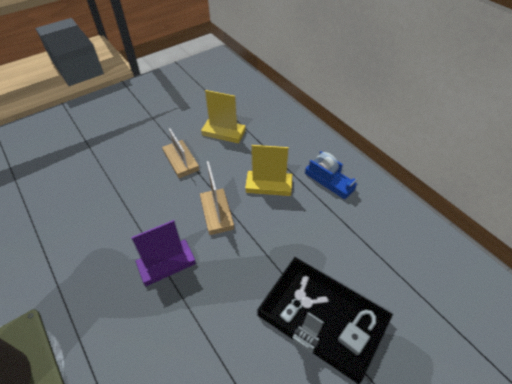

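Both views show these. Clip: steel plates at scene (162,188), side (308,330). Tall card candidates (scene pixels):
- white on wood (294,190), side (212,180)
- short white (375,210), side (177,140)
- purple (278,160)
- yellow (290,240) and (395,250)

I choose the white card at scene (294,190), and check it in one close crop.

```bash
cat > h.py <<'E'
import numpy as np
from scipy.spatial.transform import Rotation as R
def ray(c,u,v):
    K=c["mtx"]; d=np.array([(u-K[0][2])/K[0][0],(v-K[1][2])/K[1][1],1.])
    return np.array(c["xyz"]),R.from_quat(c["orientation"]).apply(d/np.linalg.norm(d))
def wray(c,s,u,v):
    K=c["mtx"]; a=np.array([u-K[0][2],v-K[1][2]]); r=np.hypot(*a); t=r/K[0][0]
    d=np.array([*(a/r*np.sin(t)),np.cos(t)]); M=np.array(c["mount"]); W=R.from_quat(s["eef_rot"])
    return W.apply(M[:3,3])+s["tool_pos"],W.apply(M[:3,:3]@d)
def plane(r,z): return r[0]+r[1]*(z-r[0][2])/r[1][2]
def tri(*rs):
    A=sum(np.eye(3)-np.outer(d,d) for o,d in rs); b=sum((np.eye(3)-np.outer(d,d))@o for o,d in rs)
    p=np.linalg.solve(A,b); return p,[float(np.linalg.norm(np.cross(p-o,d))) for o,d in rs]
E
python3 - <<'E'
import pickle,cv2,numpy as np
s,d=pickle.load(open("d0.pkl","rb"))
def cr(n,x,y,w,k): return cv2.resize(d[n]["frame"][y:y+w*3//4,x:x+w,::-1],(400,300),interpolation=cv2.INTER_CUBIC)
m=np.vstack([np.hstack([cr("scene",142,170,40,0),cr("side",280,305,60,0)]),np.hstack([cr("scene",260,160,80,0),cr("side",180,155,100,0)])])
cv2.imwrite("pics/crop1.png",m)
E
```

```text
(no output)
```

View pics/crop1.png

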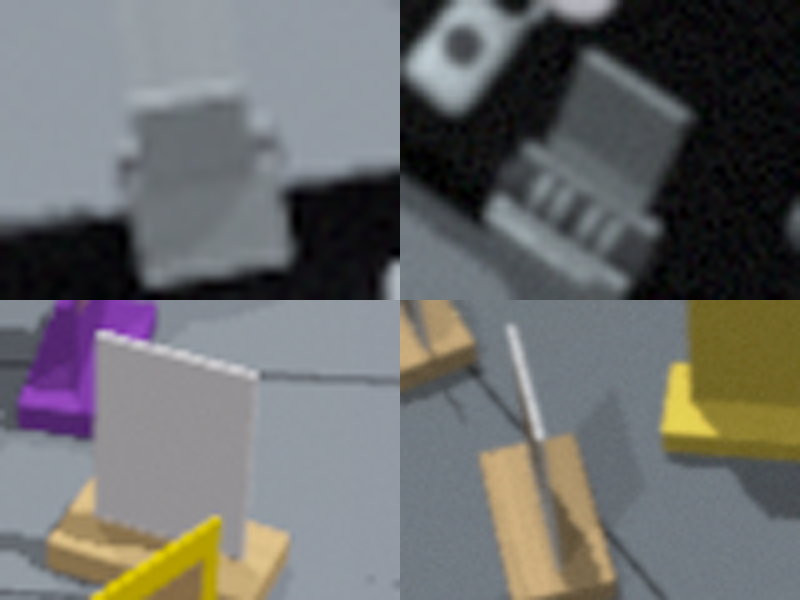

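```bash
python3 - <<'E'
import pickle,numpy as np
from h import *
s,d=pickle.load(open("d0.pkl","rb")); S,D=d["scene"],d["side"]
np.set_printoptions(precision=4,suppress=True)
P=lambda c,u,v,z: print(c is S,(u,v),plane(ray(c,u,v),z))
P(S,154.5,186.5,.046);P(S,169,184.5,.046)
print('+x handle top');P(S,155.2,179.8,.087);P(S,166.2,178.6,.087);P(D,308.5,313.2,.087);P(D,323.8,322.7,.087)
print('-x handle?')
for z in(.055,.087):
  P(D,293.5,335.8,z);P(D,314.5,347.8,z);P(D,299.5,327.5,z);P(D,319,339.5,z)
print('card');
P(S,279,167,.14);P(S,311.6,175,.14);P(D,207.5,161.2,.14);P(D,215,189.5,.14)
print(R.from_quat(s["eef_rot"]).as_matrix())
# tray corners scene
P(S,120,208,.032);P(S,205,190,.032);P(S,209,226-8,.032)
E
```

```text
True (154.5, 186.5) [ 0.4952 -0.2835  0.046 ]
True (169, 184.5) [ 0.4835 -0.2461  0.046 ]
+x handle top
True (155.2, 179.8) [ 0.5174 -0.2691  0.087 ]
True (166.2, 178.6) [ 0.5101 -0.2414  0.087 ]
False (308.5, 313.2) [ 0.5094 -0.2457  0.087 ]
False (323.8, 322.7) [ 0.5199 -0.274   0.087 ]
-x handle?
False (293.5, 335.8) [ 0.4717 -0.2535  0.055 ]
False (314.5, 347.8) [ 0.4884 -0.2908  0.055 ]
False (299.5, 327.5) [ 0.4897 -0.2485  0.055 ]
False (319, 339.5) [ 0.5042 -0.2849  0.055 ]
False (293.5, 335.8) [ 0.4632 -0.2604  0.087 ]
False (314.5, 347.8) [ 0.4792 -0.296   0.087 ]
False (299.5, 327.5) [ 0.4804 -0.2556  0.087 ]
False (319, 339.5) [ 0.4942 -0.2903  0.087 ]
card
True (279, 167) [0.5087 0.0544 0.14  ]
True (311.6, 175) [0.5356 0.1359 0.14  ]
False (207.5, 161.2) [0.5342 0.131  0.14  ]
False (215, 189.5) [0.5051 0.0523 0.14  ]
[[ 0.9005  0.4349 -0.0009]
 [ 0.4349 -0.9005  0.0016]
 [-0.0002 -0.0019 -1.    ]]
True (120, 208) [ 0.5739 -0.357   0.032 ]
True (205, 190) [ 0.4824 -0.148   0.032 ]
True (209, 218) [ 0.5935 -0.117   0.032 ]
```

View pics/wrist0.png

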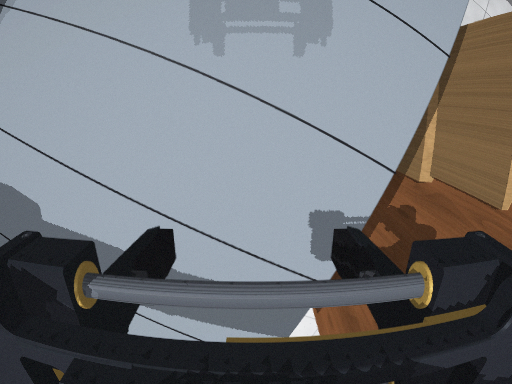

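Choice confirmed: a white card in a light-wood block. The clip is at about (0.489,-0.265) with its x axis at 17.5°. The tall card's top is at about (0.521,0.093) with its x axis at -19.3°. Next I turn -1.426 rad about tool z and hover over the clip.

```bash
python3 -m jog '[[[0,0,0,0,0,-0.1783],[0,0,0,0,0,-0.1783],[0,0,0,0,0,-0.1783],[0,0,0,0,0,-0.1783],[0,0,0,0,0,-0.1783],[0,0,0,0,0,-0.1783],[0,0,0,0,0,-0.1783],[0,0,0,0,0,-0.1783],[0.02,0.027,0,0,0,0],[0.03,0.041,0,0,0,0],[0.03,0.041,0,0,0,0],[0.03,0.041,0,0,0,0]]]' 0.088 20
python3 -m jog '[[[0.03,0.041,0,0,0,0],[0.03,0.041,0,0,0,0],[0.03,0.041,0,0,0,0],[0.018,0.024,0,0,0,0],[0,0,0,0,0,0],[0,0,0,0,0,0]]]'
python3 - <<'E'
from plant import *
import cv2,pickle
s=get_state(); c=snapshot("wrist"); print(s["tool_pos"],s["eef_rot"],s["clock"])
pickle.dump((s,c),open("w1.pkl","wb")); cv2.imwrite("pics/w1.png",c["frame"][:,:,::-1])
E
```

```text
clock: 1.65
tool_pos: [0.3823, -0.4115, 0.2071]
eef_rot: [0.592, 0.806, 0.0, -0.0]
contact_force: [1.5, -0.1, 0.3]
opening: 1.001
finger_force: 0.0
clock: 2.4
tool_pos: [0.4884, -0.267, 0.207]
eef_rot: [0.592, 0.806, -0.001, -0.0]
contact_force: [-0.7, -1.2, -0.4]
opening: 0.997
finger_force: 0.0
[ 0.48837626 -0.26698782  0.20697123] [ 5.91909519e-01  8.06003909e-01 -8.40386807e-04 -3.37560654e-04] 2.4
```

View pics/w1.png

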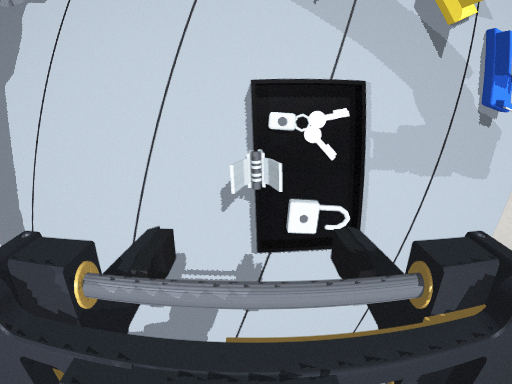

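The wrist view shows the clip: left handle top edge (231,163)-(232,193), right one (279,163)-(282,190), pin ends (256,151) and (257,188), tray's -x rim (251,81)-(259,251).

```bash
python3 - <<'E'
import pickle,numpy as np
from h import *
s,c=pickle.load(open("w1.pkl","rb"))
np.set_printoptions(precision=4,suppress=True)
W=R.from_quat(s["eef_rot"])
T=lambda u,v,z:W.inv().apply(plane(wray(c,s,u,v),z)-s["tool_pos"])
for u,v,z in [(231,163,.087),(232,193,.087),(279,163,.087),(282,190,.087),(256,151,.046),(257,188,.046),(251,81,.032),(259,251,.032)]: print(u,v,T(u,v,z))
# refine tray edge: darkness transition rows
g=c["frame"].sum(2).astype(int); E=[]
for v in list(range(90,145,5))+list(range(200,225,5)):
  r=g[v,225:275]; u=225+np.argmax(r<150); E.append(T(u,v,.032))
E=np.array(E); print(E[:,:2].T, np.polyfit(E[:,0],E[:,1],1))
E
```

```text
231 163 [ 0.0162 -0.0226  0.12  ]
232 193 [-0.0157 -0.0221  0.12  ]
279 163 [0.0163 0.0264 0.1199]
282 190 [-0.0124  0.0302  0.1199]
256 151 [0.0225 0.0033 0.161 ]
257 188 [-0.0216  0.0046  0.161 ]
251 81 [ 0.1041 -0.0025  0.1749]
259 251 [-0.1124  0.0079  0.175 ]
[[ 0.0933  0.0874  0.0814  0.0755  0.0695  0.0636  0.0577  0.0517  0.0457
   0.0398  0.0338 -0.041  -0.0476 -0.0542 -0.061  -0.0678]
 [-0.0014 -0.0014 -0.0014 -0.0014 -0.0002 -0.0002 -0.0002 -0.0002 -0.0002
  -0.0002  0.001   0.0036  0.0037  0.0037  0.0037  0.005 ]] [-0.0375  0.0019]
```

```bash
python3 -m jog '[[[0.001,0.0035,0.02,0,0,-0.0375],[0,0,0.03,0,0,0],[0,0,0.03,0,0,0],[0,0,0.03,0,0,0],[0,0,0.02,0,0,0],[0,0,0.01,0,0,0],[0,0,0.008,0,0,0],[0,0,0,0,0,0],[0,0,0,0,0,0]]]' 0.088 30
python3 -m jog '[[[0,0,0,0,0,0],[0,0,0,0,0,0],[0,0,0,0,0,0],[0,0,0,0,0,0],[0,0,0,0,0,0],[0,0,0,0,0,0],[0,0,0,0,0,0],[0,0,0,0,0,0],[0,0,0,0,0,0],[0,0,0,0,0,0]]]' 0.015 30
python3 - <<'E'
from plant import *
import cv2,pickle,numpy as np
s=get_state(); c=snapshot("wrist"); d=snapshot("side"); print(s["opening"]*.0881,s["contact_force"],s["moment"])
pickle.dump((s,c),open("w2.pkl","wb"))
a=cv2.resize(c["frame"][100:280,150:360],(560,480));b=cv2.resize(d["frame"][290:384,270:360],(240,251))
cv2.imwrite("pics/w2.png",np.hstack([a,np.vstack([b,np.zeros((229,240,3),np.uint8)])])[:,:,::-1])
E
```

```text
clock: 3.58
tool_pos: [0.4929, -0.2639, 0.06]
eef_rot: [0.576, 0.817, 0.0, 0.001]
contact_force: [0.0, 0.6, 0.2]
opening: 1.0
finger_force: 0.0
clock: 4.82
tool_pos: [0.4925, -0.2636, 0.0593]
eef_rot: [0.576, 0.817, -0.0, 0.0]
contact_force: [-1.3, -0.8, 0.6]
opening: 0.171
finger_force: 0.0
0.015091686620805891 [-1.26215444 -0.83401058  0.60225607] [ 0.02931596 -0.05975411 -0.00514857]
```

View pics/w2.png

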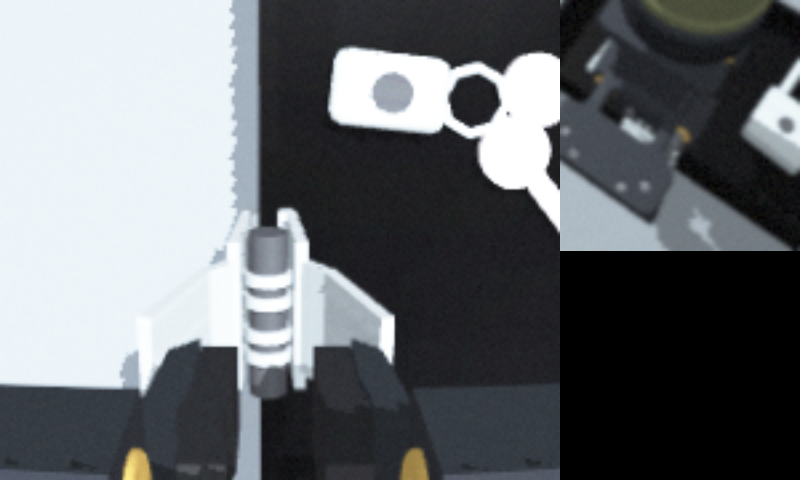

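The picture shows the fingers closed to 15 mm, while the handles, outer tops at crop (140,320) and (393,320), are still splayed. So the fingers closed without catching them. The fingertips appear at about row 229, which suggests they may sit higher than the TCP says. I'll check the fingertips in the scene view.

```bash
python3 - <<'E'
from plant import *
import cv2,pickle,numpy as np
from h import *
s=get_state(); c=snapshot("scene")
s0,d0=pickle.load(open("d0.pkl","rb"))
Ri=R.from_quat(c["orientation"]).inv().as_rotvec(); 
def pr(s,t):
    p=R.from_quat(s["eef_rot"]).apply(t)+s["tool_pos"]; q=R.from_quat(c["orientation"]).inv().apply(p-np.array(c["xyz"])); q=np.array(c["mtx"])@q; return q[:2]/q[2]
for st,n,o in((s0,"start",.044),(s,"now",.0075)):
  for z in(0,-.035): print(n,z,[np.round(pr(st,[0,y,z]),1).tolist() for y in(-o,o)])
a=cv2.resize(c["frame"][130:220,110:230],(480,360),interpolation=2)
b=cv2.resize(d0["scene"]["frame"][30:100,20:110],(300,233),interpolation=2)
m=np.zeros((360,780,3),np.uint8);m[:,:480]=a;m[:233,480:]=b
cv2.imwrite("pics/s3.png",m[:,:,::-1])
E
```

```text
start 0 [[88.5, 88.4], [57.2, 93.8]]
start -0.035 [[85.6, 77.4], [53.7, 82.6]]
now 0 [[160.9, 180.7], [161.4, 184.0]]
now -0.035 [[159.0, 170.3], [159.5, 173.6]]
```

View pics/s3.png

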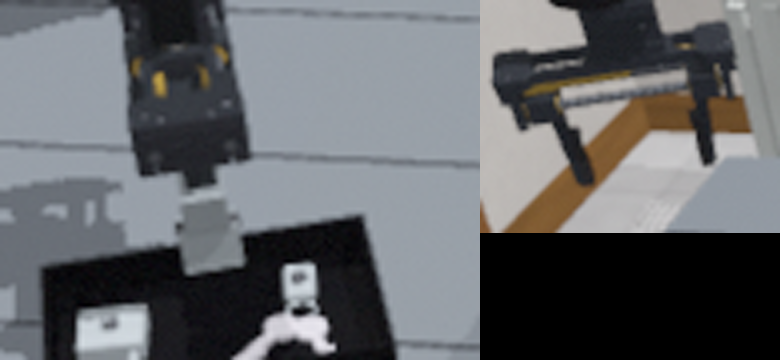

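The scene view shows the start fingertips at about (52,85) and (88,79), where the stated TCP predicts rows 94 and 88. The real tips therefore end about 30 mm short of the reported TCP, and they closed just above the handles. I'll rise, open, go about 22 mm lower than before, and squeeze.

```bash
python3 -m jog '[[[0,0,-0.015,0,0,0],[0,0,0,0,0,0]]]'
python3 -m jog '[[[0,0,0,0,0,0],[0,0,0,0,0,0],[0,0,0,0,0,0],[0,0,0,0,0,0],[0,0,0,0,0,0],[0,0,0,0,0,0],[0,0,0,0,0,0],[0,0,0,0,0,0]]]' 0.088
python3 -m jog '[[[0,0,0.015,0,0,0],[0,0,0.01,0,0,0],[0,0,0.006,0,0,0],[0,0,0.006,0,0,0],[0,0,0,0,0,0]]]'
python3 -m jog '[[[0,0,0,0,0,0],[0,0,0,0,0,0],[0,0,0,0,0,0],[0,0,0,0,0,0],[0,0,0,0,0,0],[0,0,0,0,0,0],[0,0,0,0,0,0],[0,0,0,0,0,0]]]' 0.015 30
python3 - <<'E'
from plant import *
import cv2,pickle,numpy as np
s=get_state(); c=snapshot("wrist"); d=snapshot("scene"); print(s["opening"]*.0881,s["contact_force"],s["moment"])
pickle.dump((s,c),open("w4.pkl","wb"))
a=cv2.resize(c["frame"][130:310,150:360],(490,420));b=cv2.resize(d["frame"][140:215,130:205],(300,300),interpolation=2)
m=np.zeros((420,790,3),np.uint8);m[:,:490]=a;m[:300,490:]=b
cv2.imwrite("pics/w4.png",m[:,:,::-1])
E
```

```text
clock: 5.22
tool_pos: [0.4936, -0.2639, 0.0758]
eef_rot: [0.576, 0.817, 0.0, 0.001]
contact_force: [0.4, 0.5, 0.0]
opening: 0.171
finger_force: 0.0
clock: 6.22
tool_pos: [0.4925, -0.2636, 0.0743]
eef_rot: [0.576, 0.817, -0.0, 0.0]
contact_force: [0.9, 0.3, 0.0]
opening: 0.999
finger_force: 0.0
clock: 6.85
tool_pos: [0.4923, -0.2635, 0.0369]
eef_rot: [0.576, 0.817, -0.0, -0.0]
contact_force: [-0.1, 0.0, 0.1]
opening: 0.996
finger_force: 0.0
clock: 7.85
tool_pos: [0.4925, -0.2636, 0.0373]
eef_rot: [0.576, 0.817, -0.0, 0.0]
contact_force: [-0.1, 0.6, -1.3]
opening: 0.281
finger_force: 29.6
0.0247681360013743 [-0.0566635   0.55414549 -1.33655489] [ 0.0114157  -0.10891371 -0.01255593]
```

View pics/w4.png

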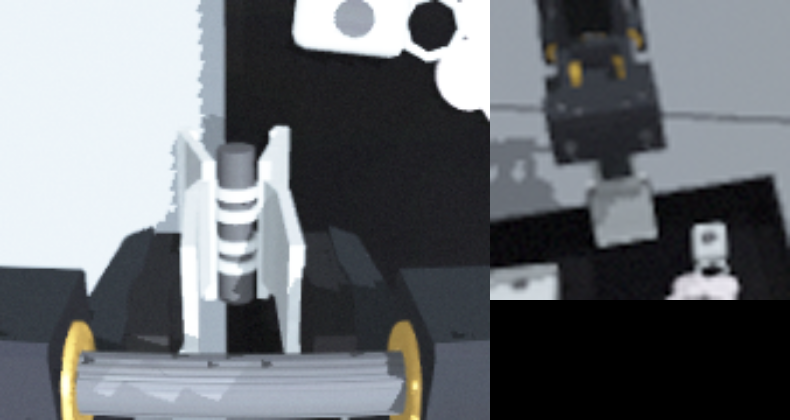

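The clip is squeezed: handles parallel, opening 24.8 mm at 29.6 N. Now I lift it, turn it to the card, and carry it over.

```bash
python3 -m jog '[[[0,0,-0.008,0,0,0],[0,0,-0.015,0,0,0],[0,0,-0.02,0,0,0],[0,0,-0.03,0,0,0],[0,0,-0.03,0,0,0],[0,0,-0.03,0,0,0],[0,0,-0.03,0,0,0],[0,0,-0.025,0,0,0],[0,0,-0.015,0,0,0],[0,0,0,0,0,0]]]'
python3 - <<'E'
from plant import *
from h import *
s=get_state(); W=R.from_quat(s["eef_rot"]); y=W.apply([0,1,0]); a=np.degrees(np.arctan2(y[1],y[0]))
print(s["opening"],s["finger_force"],s["tool_pos"],a)
rz=np.radians(-19.3-a); W2=R.from_rotvec([0,0,rz])*W
print("tool turn",-rz,"then tool shift",W2.inv().apply(np.array([.521,.093,s["tool_pos"][2]])-s["tool_pos"]))
E
```

```text
clock: 9.2
tool_pos: [0.493, -0.2637, 0.2415]
eef_rot: [0.576, 0.817, 0.0, 0.001]
contact_force: [0.4, -0.6, -1.3]
opening: 0.287
finger_force: 29.6
0.28657600137105743 29.64629542431794 [ 0.49298772 -0.26374516  0.24151996] 19.64427159216442
tool turn 0.6797057640741634 then tool shift [ 0.34595414 -0.09147128 -0.0007346 ]
```

```bash
python3 -m jog '[[[0,0,0,0,0,0.08],[0,0,0,0,0,0.12],[0,0,0,0,0,0.13],[0,0,0,0,0,0.13],[0,0,0,0,0,0.13],[0,0,0,0,0,0.09],[0.015,-0.004,0,0,0,0],[0.03,-0.008,0,0,0,0],[0.035,-0.009,0,0,0,0],[0.04,-0.0105,0,0,0,0],[0.04,-0.0105,0,0,0,0],[0.04,-0.0105,0,0,0,0]]]'
python3 -m jog '[[[0.04,-0.0105,0,0,0,0],[0.04,-0.0105,0,0,0,0],[0.03,-0.008,0,0,0,0],[0.02,-0.005,0,0,0,0],[0.016,-0.005,0,0,0,0],[0,0,0,0,0,0],[0,0,0,0,0,0]]]'
python3 - <<'E'
from plant import *
import cv2,pickle,numpy as np
s=get_state(); c=snapshot("wrist"); d=snapshot("scene"); e=snapshot("side")
pickle.dump((s,c,d,e),open("w5.pkl","wb"))
a=cv2.resize(c["frame"][90:330,130:380],(500,480))
b=cv2.resize(d["frame"][90:230,235:365],(300,323),interpolation=2)
f=cv2.resize(e["frame"][60:240,150:300],(231,277),interpolation=2)
m=np.zeros((600,800,3),np.uint8);m[:480,:500]=a;m[:323,500:]=b;m[323:,500:731]=f
cv2.imwrite("pics/w5.png",m[:,:,::-1])
E
```

```text
clock: 10.7
tool_pos: [0.5083, -0.0549, 0.2398]
eef_rot: [0.815, 0.58, -0.0, -0.001]
contact_force: [1.1, 0.4, -0.4]
opening: 0.283
finger_force: 29.6
clock: 11.58
tool_pos: [0.5203, 0.0921, 0.2401]
eef_rot: [0.816, 0.578, -0.001, 0.0]
contact_force: [0.4, -0.6, -1.2]
opening: 0.285
finger_force: 29.6
```

View pics/w5.png

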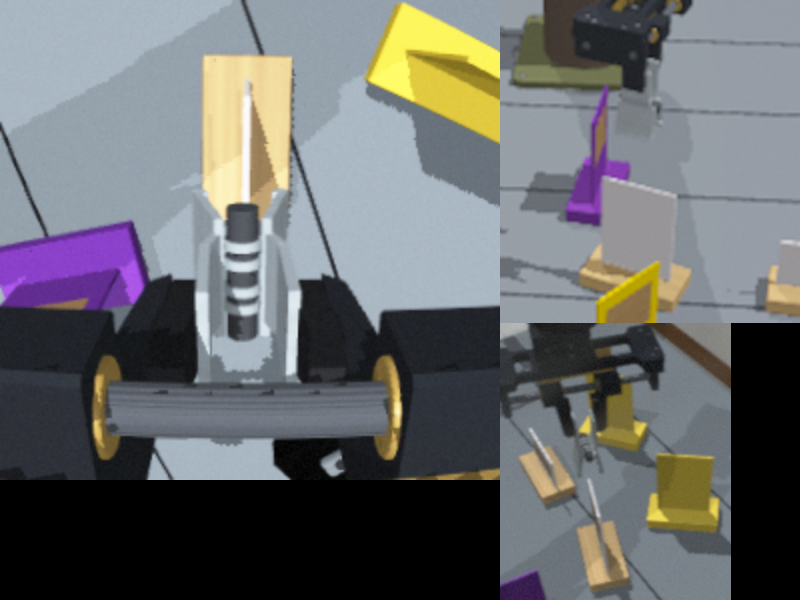

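The wrist view shows the card's top edge from crop (247,84) to (246,200), the block's far edge (203,57)-(292,57), and the pin (242,205)-(242,338). I convert these to tool coordinates.

```bash
python3 - <<'E'
import pickle
from h import *
s,c,d,e=pickle.load(open("w5.pkl","rb"))
np.set_printoptions(precision=4,suppress=True)
W=R.from_quat(s["eef_rot"])
px=lambda u,v:(130+u/2,90+v/2)
T=lambda u,v,z:W.inv().apply(plane(wray(c,s,*px(u,v)),z)-s["tool_pos"])
print("edge",T(248,83,.14),T(246.5,200,.14))
print("block",T(203,57,.02),T(292,57,.02),T(203,180,.02),T(293,180,.02))
for z in(.244,.249,.254): print("pin",z,T(242,205,z),T(242,338,z))
f=c["frame"].astype(int)
for v in(135,145,155,165,175,180):
    r=f[v,235:275]; m=np.where((r.min(1)>190)&(r.max(1)-r.min(1)<45))[0]; print(v,m+235)
# scene card corners again
for n,k in((d,[(235+602*0+ (602-500)*130/300,90+178*140/323),(235+(676-500)*130/300,90+196*140/323)]),):
    print([plane(ray(n,*p),.14) for p in k])
E
```

```text
edge [0.0499 0.001  0.1   ] [-0.0069  0.0003  0.1001]
block [ 0.0579 -0.0286  0.22  ] [0.0579 0.0305 0.22  ] [-0.0266 -0.0297  0.2201] [-0.0266  0.0325  0.2201]
pin 0.244 [ 0.0211 -0.0011 -0.0039] [-0.025  -0.0012 -0.0039]
pin 0.249 [ 0.0226 -0.0011 -0.0089] [-0.0222 -0.0011 -0.0089]
pin 0.254 [ 0.0241 -0.001  -0.014 ] [-0.0194 -0.0011 -0.0139]
135 [252 253 254]
145 [251 252 253 254]
155 [251 252 253 254]
165 [251 252 253 254]
175 [251 252 253 254]
180 [251 252 253 254]
[array([0.5093, 0.055 , 0.14  ]), array([0.5355, 0.135 , 0.14  ])]
```

```bash
python3 -m jog '[[[0.004,0.002,0.005,0,0,0.01],[0,0,0.015,0,0,0],[0,0,0.015,0,0,0],[0,0,0.015,0,0,0],[0,0,0.012,0,0,0],[0,0,0.01,0,0,0],[0,0,0.008,0,0,0],[0,0,0.007,0,0,0],[0,0,0.005,0,0,0],[0,0,0,0,0,0],[0,0,0,0,0,0],[0,0,0,0,0,0]]]'
python3 - <<'E'
from plant import *
import cv2,pickle,numpy as np
s=get_state(); c=snapshot("wrist"); d=snapshot("scene"); e=snapshot("side")
pickle.dump((s,c,d,e),open("w6.pkl","wb")); print(s["moment"])
a=cv2.resize(c["frame"][90:330,130:380],(500,480))
b=cv2.resize(d["frame"][140:230,255:345],(300,300),interpolation=2)
f=cv2.resize(e["frame"][130:240,175:285],(300,300),interpolation=2)
m=np.zeros((600,800,3),np.uint8);m[:480,:500]=a;m[:300,500:]=b;m[300:,500:]=f
cv2.imwrite("pics/w6.png",m[:,:,::-1])
E
```

```text
clock: 13.22
tool_pos: [0.5241, 0.0963, 0.1486]
eef_rot: [0.819, 0.574, 0.0, 0.0]
contact_force: [0.4, 0.7, -0.2]
opening: 0.285
finger_force: 29.6
[-0.00320328  0.02238623 -0.04394643]
```

View pics/w6.png

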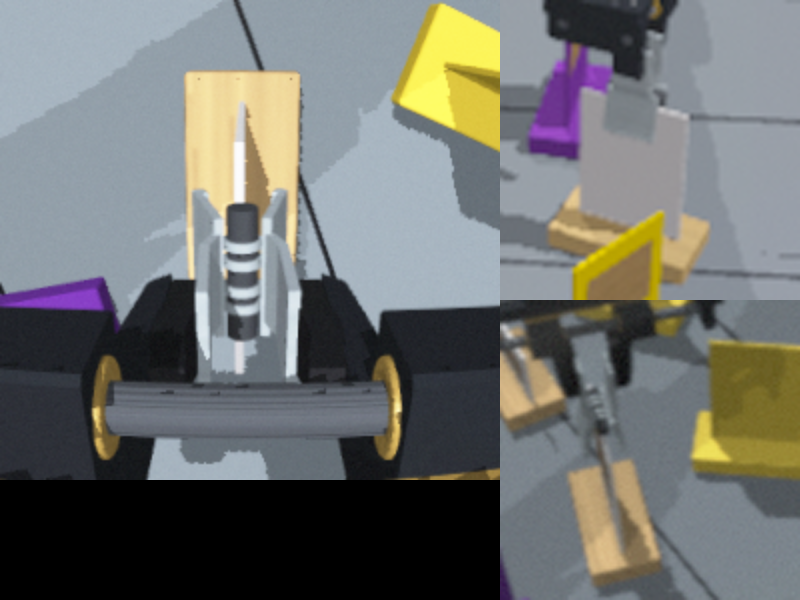

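The jaws straddle the card. The scene view shows the clip centred near crop x 632 against the card's middle at 635. The wrist view shows the card edge at x 240 and the pin at 242, less than 1 mm off and square. I'll go 3 mm deeper for margin, then hand in.

```bash
python3 -m jog '[[[0,-0.0005,0.003,0,0,0],[0,0,0,0,0,0],[0,0,0,0,0,0],[0,0,0,0,0,0],[0,0,0,0,0,0]]]' && python3 -c "
from plant import *
s=get_state();print(s['contact_force'],s['moment'],s['opening'])
print(finish_job())"
```

```text
clock: 14.0
tool_pos: [0.5234, 0.0965, 0.1453]
eef_rot: [0.819, 0.574, 0.0, 0.0]
contact_force: [0.3, -0.1, -0.7]
opening: 0.282
finger_force: 29.6
[ 0.34654703 -0.11888698 -0.74497116] [ 0.02872703 -0.01613166 -0.06045268] 0.28188247393421073
the job is handed in; nothing more can be done
None
```

I handed the job in at 14.0 s with the clip held squeezed wide open over about the middle of the tall card's top edge, jaw tips an estimated 16 mm below it and no sign of contact; I took no picture after the last 3 mm of lowering, and no verdict came back.

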